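# Uncouple the carriage drawbar from its docking ball

## Task

The parked carriage's drawbar is locked onto the docking ball. With the fork key, turn the brass lock screw on the coupler anticlockwise (seen from above) by a quarter turn, right to its stop, and put the key back upright in its stand; then pull the black latch post sideways against its spring, lift the coupler off the ball and finish while still holding it up in the gripper, at least 6 cm higher than it was. Turn the screw with the key, never with the fingers, and leave the other things on the bench where they are.

Things in the scene. Friction and masses are not known exactly. Their poses are not given: they have to be found in the camera images.
- dock: Fixed base plate 530 x 130 x 10 mm carrying a steel ball (32 mm, centre at z = 75 mm) on a neck, 300 mm along +x the drawbar's hinge, then a small parked carriage (top 97 mm). Origin on the bench straight under the ball; x from ball to hinge, y to the left of that, z up.
- drawbar: Hinged tongue, 0.6 to 0.95 kg in all: aluminium bar ending in a steel coupler over the ball, top plate x = -28 to 92, y = -27 to 27, top z = 100 mm. Frame = dock frame when lowered; it turns about a hinge along dock y through dock point (300, 0, 75) mm, coupler end up, by 0.7 rad at most. Locked until the latch is pulled; falls back when let go. 0.2 rad lifts the coupler 60 mm.
- coupler (a point): Centre of the coupler's top plate above the ball: (0, 0, 100) mm in the drawbar frame.
- latch_slide (a joint): Pull of the latch along the drawbar's +y, in m: 0 = locked under the ball, 0.026 = stop; from 0.017 the ball is free. Spring: about 5 N at 0, 11.5 N at 0.026; springs back when let go. Blocked after 2 to 5 mm while the lock screw is closed.
- latch_post (a point): Centre of the top face of the latch's upright round black post, diameter 22 mm, 45 mm tall above the 20 mm wide latch bar across the coupler (bar top at drawbar z = 107 mm). Unpulled at (0, 44, 152) mm in the drawbar frame. Pull it to the drawbar's +y, away from the coupler's middle; the latch slides only sideways, so lifting by the post lifts the drawbar.
- screw_turn (a joint): Angle of the captive lock screw in rad: starts at 0 to 0.2 (closed), grows anticlockwise seen from above, stop at 1.5 (open). It frees the latch beyond about 1.1. Stiff: stays where left, about 0.06 N m to turn.
- screw_head (a point): On the screw's upright axis, top of its round brass collar (26 mm), where the key's prongs come to rest: (54, 8, 113) mm in the drawbar frame. From it a brass bar 24 long, 6 thick, 10 mm high rises, its length along this point's x. The frame turns with the screw; at joint value 0 its x points to the drawbar's -y.
- screw: The captive screw itself: lug, collar and bar in one. Frame turns like that of point screw_head; origin 113 mm below it.
- key: Loose fork key, 104 mm tall, about 0.15 kg, upright in its stand. Origin: centre of its lower end, z up the key. Lower end: two prongs 24 mm long in x, 5 thick, 13 high, with a 10 mm gap in y open at both ends, which drops over the screw's bar with key x along the bar. Handle: flat black grip 38 (x) x 14 (y) mm, from z = 60 to 104 mm; grasp it with the fingers closing along key y.
- stand: Fixed grey plastic block 70 (x) x 62 (y) x 40 mm, origin under its centre, with one pocket 30 (x) x 26 (y) mm in the middle, 30 mm deep (its floor 10 mm above the bench). The key stands in it, its x along the stand's x.
- air_cylinder: Bystander: small aluminium pneumatic cylinder, 120 x 34 x 42 mm, lying loose.
- workpiece: Bystander: stepped round aluminium workpiece, 48 mm across, 34 mm tall, loose.
- relay: Bystander: grey relay module, 60 x 36 x 72 mm, standing loose.
Not all that is in view belongs to the job. There is more than one size of the key; the job needs the middle-sized.

How it is judged:
By the outcome, as a careful person would: the job done as asked, in the order asked, and still so for the second after the job is handed in, while the arm keeps its last pose, push and grip.
It also fails if it takes over 64 s, if anything falls off the work surface, if the arm or the gripper's body presses on something with over 40 N, if the wrist force passes 120 N, or if a joint passes its speed limit or range.

## Robot

A 6-joint arm with a two-finger parallel gripper is mounted at the origin on the work surface. World frame = base frame: x ahead of the robot, y to its left, z up, the work surface at z = 0. Lengths are in m, angles in degrees, forces in N, time in s.
With the tool pointing down it reaches from about 0.3 to 0.75 m from the base axis. Payload 8.5 kg.
Tool frame: the origin (TCP) lies on the centre line of the jaws, within the pads' length; the fingertips stand 19 mm ahead of it and the grasp point (between the pads) is the TCP (env.tcp_to_tips is the z of the fingertips in the tool frame, in m); z points along the fingers, y is the line along which they close (so a half turn about z gives the same grasp; the last joint's range is limited). The gripper opens to 85 mm and grips with 20 to 120 N. Pads are 22 mm wide; open, the fingers measure 114 mm over their backs; the gripper's body (76 mm by 85 mm) begins 54 mm behind the grasp point. The pads swing forward as they close: fully open they stand 13 mm farther back than shut.
Start: joints at [-78.512, 21.807, 74.336, -0, 83.858, -12.336], TCP at [0.222, -0.503, 0.25] pointing down, gripper open.
Joint ranges: [-178.18, 178.18], [-50.72, 133.34], [12.68, 142.11], [-81.47, 261.47], [9.98, 163.14], [-165.26, 165.26]. Speed limits (degrees/s): [136.94, 136.94, 180, 180, 180, 180].

## Interface

Orientations are given as a 3x3 rotation matrix whose columns are the frame's x, y, z axes.
In Python, from rig import env gives the robot as it stands.
- The arm moves only by the tool servo_tool, never from a script. Its argument "steps" is a list of rows, each an object of numbers: "tx", "ty", "tz": the shift along the world's x, y, z in cm; "yaw": the turn about the world's z in degrees; "claw": the finger opening in cm, from 0 to 8.54. In form: [{"tx": .., "ty": .., "tz": .., "yaw": .., "claw": ..}, ...]. A call has 1 to 20 rows; each row shifts and turns the commanded pose from where the row before left it; what a row does not reach is not made up. A row lasts 1/10 s, in which the tool goes at most 50 mm and 8.59 degrees, less where a joint would pass 70% of its speed; a pose out of reach is approached as far as the arm can. A call with a gripper value outside its range is refused whole. The fingers move at their own pace and stop on an object; "newtons" is the grip in N (left out, the last holds). Time passes only in rows, so rows that do not move let the fingers close. It gives the time, the measured TCP pose, the force, the opening and the grip force at its end, in the units of the state.
- env.observe(): the state, without advancing time (a new reading comes with each control period).
- env.get_image(name): name is "side" or "top"; returns (picture, depth): 480x640x3 uint8, red, green, blue; 480x640 float32, m along the optical axis (not along the pixel's ray), 0 where there is no reading.
- env.camera_model(name): a dict with "fovy" (degrees; the focal length in pixels is half the picture's height over the tangent of half this angle, whatever the lens; pixels are square), "cx", "cy" (the principal point, pixels), "T" (4x4, takes a point from camera to world coordinates). Camera axes: x right, y down, z forward; pixel columns grow to the right and rows downward; lengths in m; the calibration is good to about 2 mm. A picture is of the moment at which its call begins. camera_model takes no time and is no camera call.
- env.close_job(): hands the job in; it is judged then, once.
The state is a dict: "time_s": time; "q": joint angles; "qvel": joint speeds; "joint_efforts": joint torques, N m; "position": TCP position; "tool_rot": TCP orientation; "ft_force": force on the tool from outside, world axes, zero at the start; "wrist_torque": the same for the moment, N m; "grip_width": finger opening in m; "gripper_force": force on a finger pad.
Only numpy, scipy, OpenCV 4.12 (cv2) and the standard library are available. Lean on these libraries where they do the work, as an engineer would, in place of code of your own. Each camera call takes 0.05 s, during which the arm holds its last target. There are 200 camera calls.

## Working session

There is one attempt and no reset: what is moved stays moved. The work goes in short steps, Python scripts to look and compute and a tool call to move; the robot and the scene stay as the last step left them, time stands still between calls to the robot, and variables do not carry over. Pictures are saved under pics/ and viewed, at most 10 in all, crops included, and the job is handed in when it is done.

Besides the shell and the picture viewer there is one more tool, called as a command line: name --argument value ..., lists and objects as JSON in quotes. servo_tool: Moves the arm, as the interface text tells. Its arguments: {"type":"object","properties":{"steps":{"type":"array"},"newtons":{"type":"number"}},"required":["steps"]}

```bash
mkdir -p pics; cat > h.py <<'E'
import numpy as np,cv2
from rig import env
def snap(n):
    im,d=env.get_image(n); m=env.camera_model(n); np.savez(f'{n}.npz',im=im,d=d); return im[:,:,::-1].copy(),d,m
def load(n):
    z=np.load(f'{n}.npz'); return z['im'][:,:,::-1].copy(),z['d'],env.camera_model(n)
def ray(m,u,v):
    f=240/np.tan(np.radians(m['fovy'])/2); T=np.array(m['T'])
    return T[:3,3],T[:3,:3]@np.array([(u-m['cx'])/f,(v-m['cy'])/f,1.])
def onz(m,u,v,z):
    o,r=ray(m,u,v); return o+r*(z-o[2])/r[2]
def pd(m,d,u,v):
    o,r=ray(m,u,v); return o+r*d[int(v),int(u)]
def cloud(m,d):
    f=240/np.tan(np.radians(m['fovy'])/2); T=np.array(m['T'])
    v,u=np.mgrid[:480,:640]; c=np.stack([(u-m['cx'])/f*d,(v-m['cy'])/f*d,d],-1)
    return c@T[:3,:3].T+T[:3,3]
E
python3 - <<'E'
from h import *
for n in('top','side'):
    im,d,m=snap(n); cv2.imwrite(f'pics/{n}0.png',im); print(n,m)
print(env.observe())
E
```

```text
top {'fovy': 50.35306566692614, 'cx': 309.6793704544208, 'cy': 233.64576578437178, 'T': array([[ 0.01985785, -0.99517493,  0.096086  ,  0.41365967],
       [-0.99974383, -0.02080864, -0.00890324, -0.01096583],
       [ 0.0108597 , -0.09588459, -0.99533322,  1.04783139],
       [ 0.        ,  0.        ,  0.        ,  1.        ]])}
side {'fovy': 42.77475227305324, 'cx': 321.60311839694714, 'cy': 243.68021662534707, 'T': array([[-0.86039454, -0.34639221,  0.37380968,  0.08526426],
       [-0.50958935,  0.59385634, -0.62261814,  0.73167774],
       [-0.00631917, -0.72618667, -0.68746853,  0.91262846],
       [ 0.        ,  0.        ,  0.        ,  1.        ]])}
{'time_s': 0.1, 'q': array([-7.85111802e+01,  2.18389662e+01,  7.43783280e+01, -1.11758201e-04,
        8.38589984e+01, -1.23349091e+01]), 'qvel': array([ 0.03607398,  0.01065535, -0.16725337,  0.00072163, -0.03086715,
       -0.06298365]), 'joint_efforts': array([ 4.00626988e-03, -4.49220550e+01, -2.31654757e+01, -1.82056901e-04,
        3.65336469e-03, -1.31025729e-05]), 'position': array([ 0.22211612, -0.50290103,  0.24976856]), 'tool_rot': array([[ 9.14792415e-01,  4.03924208e-01, -2.67115735e-04],
       [ 4.03924198e-01, -9.14791529e-01,  1.30449153e-03],
       [ 2.82560495e-04, -1.30123346e-03, -9.99999113e-01]]), 'ft_force': array([0.28453807, 0.5807458 , 0.03338901]), 'wrist_torque': array([-0.02430864, -0.01236427,  0.03487853]), 'gripper_force': 0.0, 'grip_width': 0.08539217386133571}
```

View pics/top0.png

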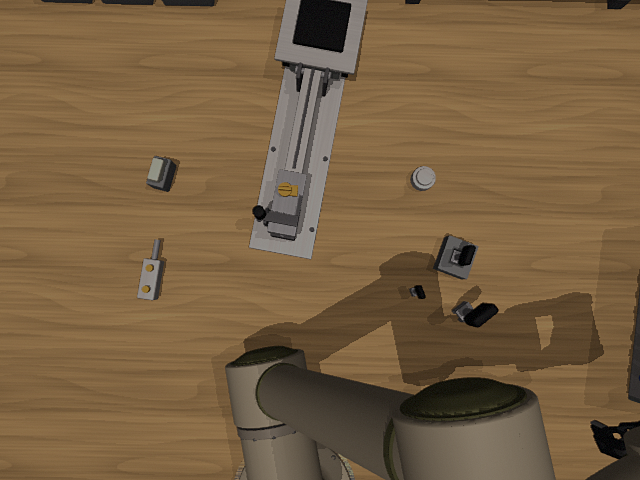

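View pics/side0.png

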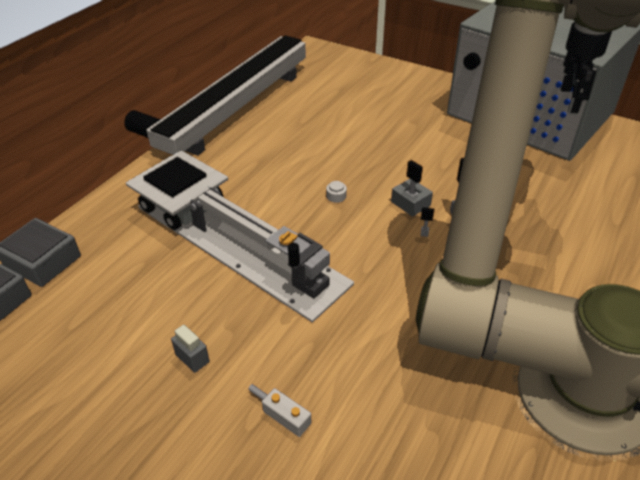

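The top view shows the dock with its ball end near (285,235), the brass screw at (288,189), and the black post at (260,212). There are three fork keys: small at (417,292), one in the grey stand at (462,256), and large at (480,313). By the description the right one is in the stand. I'll check that in a close crop.

```bash
python3 - <<'E'
from h import *
im,d,m=load('top')
a=cv2.resize(im[225:335,400:510],(550,550),interpolation=cv2.INTER_CUBIC)
cv2.imwrite('pics/crop1.png',a)
b=cv2.resize(im[160:260,240:340],(600,600),interpolation=cv2.INTER_CUBIC)
cv2.imwrite('pics/crop2.png',b)
P=cloud(m,d)
# key/stand points
R=P[225:335,400:510].reshape(-1,3)
for lo,hi in((.03,.045),(.06,.09),(.09,.13),(.13,.2)):
    s=R[(R[:,2]>lo)&(R[:,2]<hi)]; print(lo,len(s),s.min(0) if len(s) else '',s.max(0) if len(s) else '')
for (u,v) in((462,256),(468,254),(442,262),(417,292),(421,292),(480,313),(492,310),(288,189),(260,211),(285,215),(300,205)):
    print(u,v,P[v,u].round(4))
# dark tall blobs
hsv=cv2.cvtColor(im,cv2.COLOR_BGR2HSV)
for nm,z0,z1 in(('grip',.09,.14),):
    mk=((P[...,2]>z0)&(P[...,2]<z1)).astype(np.uint8); mk[:225]=0;mk[335:]=0;mk[:,:400]=0;mk[:,510:]=0
    n,l,st,c=cv2.connectedComponentsWithStats(mk)
    for i in range(1,n):
        if st[i,4]>8:
            q=P[l==i]; r=cv2.minAreaRect(q[:,:2].astype(np.float32)*1000); print(st[i],r,np.median(q[:,2]),q[:,2].max())
E
```

```text
0.03 905 [ 0.34488193 -0.35482098  0.03001128] [ 0.5148165  -0.22657413  0.04456888]
0.06 175 [ 0.3469916  -0.34805034  0.06006657] [ 0.48995605 -0.22518249  0.08985738]
0.09 390 [ 0.34186343 -0.34710538  0.09000302] [ 0.49021346 -0.30255672  0.12988402]
0.13 331 [ 0.34197522 -0.3550544   0.13016606] [ 0.38453959 -0.30798185  0.14473009]
462 256 [ 0.4698 -0.307   0.0904]
468 254 [ 0.4726 -0.312   0.1103]
442 262 [ 0.46   -0.2823  0.0421]
417 292 [ 0.4004 -0.2288  0.0601]
421 292 [ 0.4007 -0.2342  0.0704]
480 313 [ 0.3667 -0.3232  0.1385]
492 310 [ 0.3725 -0.3436  0.1411]
288 189 [0.5847 0.0222 0.1212]
260 211 [0.539  0.07   0.1488]
285 215 [ 0.4137 -0.011   1.0478]
300 205 [ 5.579e-01 -3.000e-04  1.056e-01]
[460 245  16  20 206] ((471.98681640625, -313.6933288574219), (14.204742431640625, 37.95774841308594), 71.18406677246094) 0.1107426005488823 0.1162195794394324
[464 303  29  25 294] ((367.3517761230469, -325.603515625), (16.709793090820312, 52.134891510009766), 56.00471878051758) 0.12299203458342306 0.13997435379217493
[488 307  11  11  33] ((369.45355224609375, -345.2302551269531), (11.328398704528809, 20.65073013305664), 32.84409713745117) 0.1390260312601883 0.13996839339142464
[480 320   5   6  14] ((349.820068359375, -326.54168701171875), (7.839483737945557, 8.720549583435059), 85.36040496826172) 0.1387728339531601 0.13999296790848614
```

View pics/crop1.png

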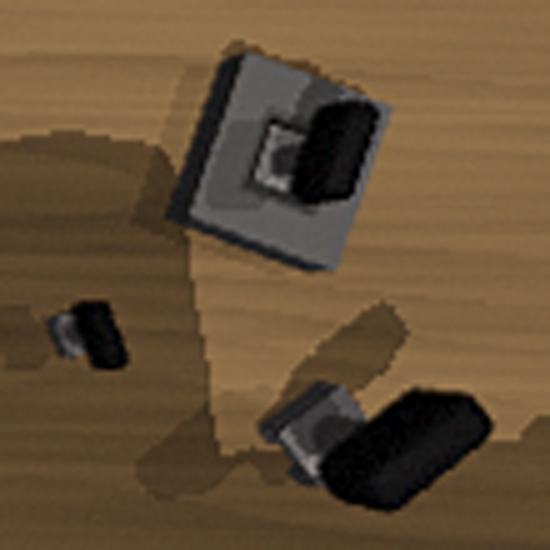

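View pics/crop2.png

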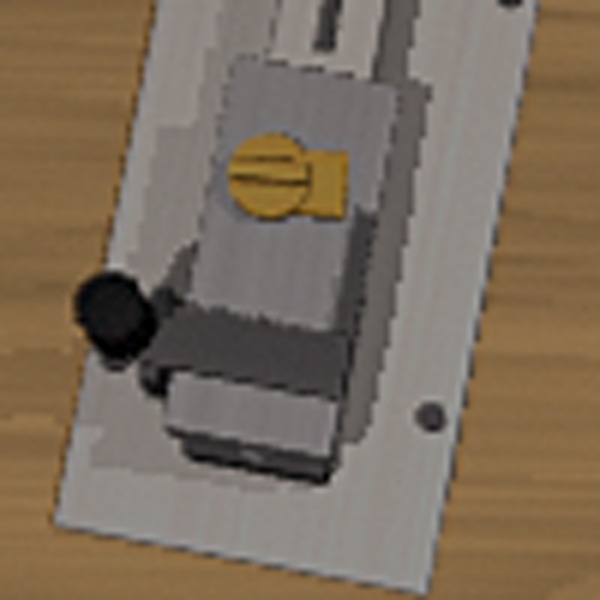

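The crop shows the middle-sized grip (38 x 14 mm, top at about 0.114 m) in the stand at crop (340,150). The small key is at (95,335) and the large one at (400,450), both outside the stand, so I choose the one in the stand. On the coupler, the screw bar is nearly crosswise at (270,172) and the post is at (115,315).

```bash
python3 - <<'E'
from h import *
im,d,m=load('top'); P=cloud(m,d); ok=d>0
hsv=cv2.cvtColor(im,cv2.COLOR_BGR2HSV)
def rect(mask,name):
    q=P[mask]; r=cv2.minAreaRect((q[:,:2]*1000).astype(np.float32)); print(name,mask.sum(),np.round(r[0],1),np.round(r[1],1),round(r[2],2),'zmed',np.median(q[:,2]).round(4))
X,Y,Z=P[...,0],P[...,1],P[...,2]
box=np.zeros_like(ok); box[160:262,240:350]=1
def big(mask):
    n,l,st,c=cv2.connectedComponentsWithStats(mask.astype(np.uint8)); return l==1+np.argmax(st[1:,4])
H,S,V=cv2.split(hsv)
brass=big(box&(S>140)&(V>110)&(Z>.09)&(H>15)&(H<35))
rect(brass,'brass')
plate=np.zeros_like(ok); plate[60:262,230:360]=1
rect(big(plate&(Z>.005)&(Z<.016)&(S<60)),'dockplate')
rect(big(box&(Z>.096)&(Z<.104)&(S<60)),'topplate')
pt=big(box&(Z>.142)&(Z<.16)); rect(pt,'post')
ks=np.zeros_like(ok); ks[225:290,430:490]=1
rect(big(ks&(Z>.108)&(Z<.12)),'gripTop')
rect(big(ks&(Z>.035)&(Z<.046)),'stand')
# contour-based rays at known heights
def cr(mask,z,n):
    c=max(cv2.findContours(mask.astype(np.uint8),0,1)[0],key=cv2.contourArea).reshape(-1,2)
    w=np.array([onz(m,u,v,z)[:2]*1000 for u,v in c],np.float32); print(n,cv2.minAreaRect(w),cv2.minEnclosingCircle(w)[0])
cr(pt,.152,'post'); cr(big(ks&(Z>.108)&(Z<.12)),.114,'grip')
sm=box&(Z>.117)&(Z<.13); 
if sm.any(): rect(big(sm),'bar')
ims,ds,ms=snap('side'); Q=cloud(ms,ds); x,y,z=Q[...,0],Q[...,1],Q[...,2]
def r2(mk,n):
    q=Q[mk]; 
    if len(q): print('side',n,len(q),cv2.minAreaRect((q[:,:2]*1000).astype(np.float32)),np.median(q[:,2]))
nk=(abs(x-.472)<.03)&(abs(y+.312)<.03); r2(nk&(z>.109)&(z<.12),'griptop'); r2(nk&(z>.075),'grip all')
r2(nk&(z>.036)&(z<.045),'stand')
ns=(abs(x-.585)<.03)&(abs(y-.022)<.03); r2(ns&(z>.118)&(z<.13),'bar'); r2(ns&(z>.110)&(z<.116),'collar')
npo=(abs(x-.54)<.03)&(abs(y-.07)<.03); r2(npo&(z>.148)&(z<.16),'post'); r2((abs(x-.58)<.06)&(abs(y-.02)<.05)&(z>.097)&(z<.103),'topplate')
E
```

```text
brass 187 [505.3  15.7] [187.5  36. ] 5.37 zmed 0.1111
dockplate 4618 [669.8   7.6] [129.5 398.5] 80.51 zmed 0.0087
topplate 865 [577.3  25.2] [57.9 94.8] 78.99 zmed 0.0988
post 123 [539.4  74.2] [21.  20.3] 65.36 zmed 0.1498
gripTop 144 [ 472. -314.] [13.7 37.7] 70.16 zmed 0.1121
stand 708 [ 471.4 -314.2] [63.  70.1] 69.91 zmed 0.0385
post ((538.9070434570312, 73.65367126464844), (21.443763732910156, 20.007129669189453), 46.21413040161133) (538.6383666992188, 73.50528717041016)
grip ((471.88250732421875, -312.4826354980469), (13.85651683807373, 37.595211029052734), 71.08814239501953) (471.6446533203125, -313.2142333984375)
bar 45 [587.2  29.7] [22.6  6. ] 86.51 zmed 0.121
side griptop 87 ((472.179931640625, -314.3905944824219), (18.601831436157227, 40.91681671142578), 68.378173828125) 0.11426457040432059
side grip all 284 ((472.9700927734375, -312.8665771484375), (21.963788986206055, 41.31288528442383), 68.12989807128906) 0.10056557019574752
side stand 334 ((471.96905517578125, -312.072509765625), (59.64817810058594, 59.675357818603516), 89.62208557128906) 0.04127925883885947
side bar 43 ((587.2501831054688, 32.04682540893555), (8.542003631591797, 22.436355590820312), 3.2628846168518066) 0.12332933423065995
side collar 82 ((580.8955078125, 19.11080551147461), (51.81351089477539, 28.342731475830078), 55.86354064941406) 0.11352339754055896
side post 94 ((540.4957885742188, 75.14578247070312), (19.892343521118164, 22.44028091430664), 31.81934928894043) 0.1528713110860726
side topplate 443 ((578.710693359375, 27.310283660888672), (59.64836883544922, 126.63101959228516), 77.92852020263672) 0.10090729140970478
```

servo_tool --steps '[{"tx": 2.5,"ty": 1.9,"yaw": -4.35,"claw": 6},{"tx": 2.5,"ty": 1.9,"yaw": -4.35},{"tx": 2.5,"ty": 1.9,"yaw": -4.35},{"tx": 2.5,"ty": 1.9,"yaw": -4.35},{"tx": 2.5,"ty": 1.9,"yaw": -4.35},{"tx": 2.5,"ty": 1.9,"yaw": -4.35},{"tx": 2.5,"ty": 1.9,"yaw": -4.35},{"tx": 2.5,"ty": 1.9,"yaw": -4.35},{"tx": 2.5,"ty": 1.9,"yaw": -4.35},{"tx": 2.5,"ty": 1.85,"yaw": -4.35},{"tz": -3},{"tz": -3},{"tz": -3},{"tx": 0},{"tx": 0}]' --newtons 40

```text
invalid input at $.steps[0]: expected keys tx, ty, tz, yaw, claw
```

servo_tool --steps '[{"tx": 2.5,"ty": 1.9,"tz": 0,"yaw": -4.35,"claw": 6},{"tx": 2.5,"ty": 1.9,"tz": 0,"yaw": -4.35,"claw": 6},{"tx": 2.5,"ty": 1.9,"tz": 0,"yaw": -4.35,"claw": 6},{"tx": 2.5,"ty": 1.9,"tz": 0,"yaw": -4.35,"claw": 6},{"tx": 2.5,"ty": 1.9,"tz": 0,"yaw": -4.35,"claw": 6},{"tx": 2.5,"ty": 1.9,"tz": 0,"yaw": -4.35,"claw": 6},{"tx": 2.5,"ty": 1.9,"tz": 0,"yaw": -4.35,"claw": 6},{"tx": 2.5,"ty": 1.9,"tz": 0,"yaw": -4.35,"claw": 6},{"tx": 2.5,"ty": 1.9,"tz": 0,"yaw": -4.35,"claw": 6},{"tx": 2.5,"ty": 1.85,"tz": 0,"yaw": -4.35,"claw": 6},{"tx": 0,"ty": 0,"tz": -3,"yaw": 0,"claw": 6},{"tx": 0,"ty": 0,"tz": -3,"yaw": 0,"claw": 6},{"tx": 0,"ty": 0,"tz": -3,"yaw": 0,"claw": 6},{"tx": 0,"ty": 0,"tz": 0,"yaw": 0,"claw": 6},{"tx": 0,"ty": 0,"tz": 0,"yaw": 0,"claw": 6}]' --newtons 40

```text
time_s: 1.65
position: [0.4723, -0.3138, 0.1609]
tool_rot: [[0.942, -0.337, -0.0], [-0.337, -0.942, 0.0], [-0.0, -0.0, -1.0]]
ft_force: [-0.4, 0.5, 0.5]
grip_width: 0.0597
gripper_force: 0.0
```

servo_tool --steps '[{"tx": 0,"ty": 0,"tz": -2,"yaw": 0,"claw": 6},{"tx": 0,"ty": 0,"tz": -2,"yaw": 0,"claw": 6},{"tx": 0,"ty": 0,"tz": -2,"yaw": 0,"claw": 6},{"tx": 0,"ty": 0,"tz": -0.3,"yaw": 0,"claw": 6},{"tx": 0,"ty": 0,"tz": 0,"yaw": 0,"claw": 6},{"tx": 0,"ty": 0,"tz": 0,"yaw": 0,"claw": 0.5},{"tx": 0,"ty": 0,"tz": 0,"yaw": 0,"claw": 0.5},{"tx": 0,"ty": 0,"tz": 0,"yaw": 0,"claw": 0.5},{"tx": 0,"ty": 0,"tz": 0,"yaw": 0,"claw": 0.5},{"tx": 0,"ty": 0,"tz": 0,"yaw": 0,"claw": 0.5},{"tx": 0,"ty": 0,"tz": 0,"yaw": 0,"claw": 0.5}]' --newtons 50

```text
time_s: 2.75
position: [0.4724, -0.314, 0.0981]
tool_rot: [[0.942, -0.337, 0.001], [-0.337, -0.942, -0.001], [0.001, 0.001, -1.0]]
ft_force: [0.1, 0.6, 7.0]
grip_width: 0.0132
gripper_force: 49.1
```

servo_tool --steps '[{"tx": 0,"ty": 0,"tz": 1,"yaw": 0,"claw": 0.5},{"tx": 0,"ty": 0,"tz": 3,"yaw": 0,"claw": 0.5},{"tx": 0,"ty": 0,"tz": 4,"yaw": 0,"claw": 0.5},{"tx": 0,"ty": 0,"tz": 4,"yaw": 0,"claw": 0.5},{"tx": 0,"ty": 0,"tz": 1,"yaw": 0,"claw": 0.5},{"tx": 0.9,"ty": 2.6,"tz": 0,"yaw": 8.2,"claw": 0.5},{"tx": 0.9,"ty": 2.6,"tz": 0,"yaw": 8.2,"claw": 0.5},{"tx": 0.9,"ty": 2.6,"tz": 0,"yaw": 8.2,"claw": 0.5},{"tx": 0.9,"ty": 2.6,"tz": 0,"yaw": 8.2,"claw": 0.5},{"tx": 0.9,"ty": 2.6,"tz": 0,"yaw": 8.2,"claw": 0.5},{"tx": 0.9,"ty": 2.6,"tz": 0,"yaw": 8.2,"claw": 0.5},{"tx": 0.9,"ty": 2.6,"tz": 0,"yaw": 8.2,"claw": 0.5},{"tx": 0.9,"ty": 2.7,"tz": 0,"yaw": 8.2,"claw": 0.5},{"tx": 0.9,"ty": 2.7,"tz": 0,"yaw": 8.2,"claw": 0.5},{"tx": 0.9,"ty": 2.7,"tz": 0,"yaw": 8.2,"claw": 0.5},{"tx": 0.9,"ty": 2.7,"tz": 0,"yaw": 8.2,"claw": 0.5},{"tx": 0.8,"ty": 2.7,"tz": 0,"yaw": 8.2,"claw": 0.5},{"tx": 0.8,"ty": 2.7,"tz": 0,"yaw": 8.2,"claw": 0.5},{"tx": 0,"ty": 0,"tz": 0,"yaw": 0,"claw": 0.5},{"tx": 0,"ty": 0,"tz": 0,"yaw": 0,"claw": 0.5}]'

```text
time_s: 4.75
position: [0.5868, 0.0306, 0.2267]
tool_rot: [[0.054, 0.999, -0.002], [0.999, -0.054, -0.0], [-0.0, -0.002, -1.0]]
ft_force: [-0.1, -0.4, -1.3]
grip_width: 0.0136
gripper_force: 49.0
```

```bash
python3 - <<'E'
from h import *
im,d,m=snap('side'); a=cv2.resize(im[170:320,220:370],(600,600),interpolation=cv2.INTER_CUBIC); cv2.imwrite('pics/s1.png',a)
o=env.observe(); print(o['position'],o['ft_force'],o['grip_width'])
f=240/np.tan(np.radians(m['fovy'])/2);Ti=np.linalg.inv(m['T'])
def px(p):
    c=Ti[:3,:3]@np.array(p)+Ti[:3,3]; return (c[0]/c[2]*f+m['cx']-220)*4,(c[1]/c[2]*f+m['cy']-170)*4
t=o['position']; print('pred prong bottom px (crop)',px([t[0],t[1],t[2]-.088]),'screw head',px([.5872,.0302,.113]))
Q=cloud(m,d)
mk=(abs(Q[...,0]-t[0])<.03)&(abs(Q[...,1]-t[1])<.03)&(Q[...,2]>.127)&(Q[...,2]<t[2]-.03)
q=Q[mk]; print(len(q)); 
for lo in np.arange(.13,.2,.01):
    s=q[(q[:,2]>lo)&(q[:,2]<lo+.01)]; print(round(lo,2),len(s),(s.min(0)*1000).round(1) if len(s) else '',(s.max(0)*1000).round(1) if len(s) else '')
E
```

```text
[0.58680427 0.02997061 0.22680887] [-1.15424929  0.36480402 -1.90882947] 0.013577557323553856
pred prong bottom px (crop) (np.float64(260.0414184428698), np.float64(234.29570362667255)) screw head (np.float64(261.6395786078481), np.float64(274.3359311910066))
269
0.13 1 [593.4  30.1 139.9] [593.4  30.1 139.9]
0.14 58 [575.7  19.7 140.1] [598.8  43.8 149.8]
0.15 55 [576.6  20.4 150.3] [596.1  46.8 159.8]
0.16 88 [576.7  19.6 160. ] [598.4  44.5 169.8]
0.17 25 [581.7  28.9 170.3] [591.1  37.6 179.6]
0.18 25 [580.4  28.8 180. ] [593.3  37.9 189.7]
0.19 15 [581.2  29.3 190.1] [588.8  37.8 196.8]
0.2 0
```

View pics/s1.png

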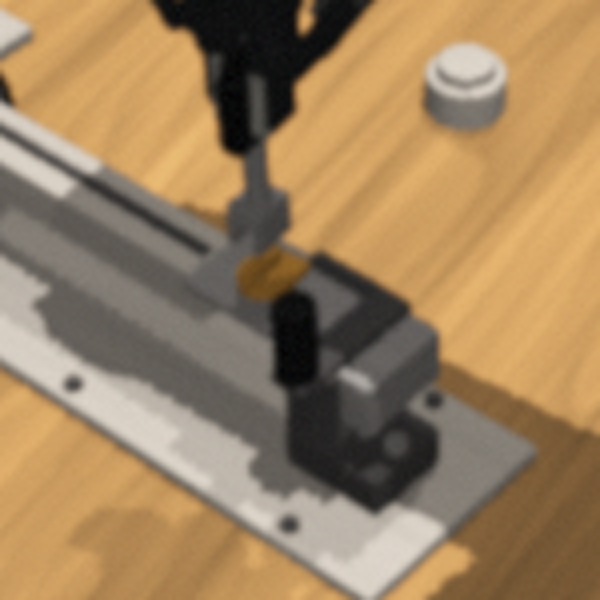

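The key hangs upright, with its prongs at crop (255,235) straight above the brass screw at (265,275). Lowering gently.

servo_tool --steps '[{"tx": 0,"ty": 0,"tz": -0.6,"yaw": 0,"claw": 0.5},{"tx": 0,"ty": 0,"tz": -0.6,"yaw": 0,"claw": 0.5},{"tx": 0,"ty": 0,"tz": -0.3,"yaw": 0,"claw": 0.5},{"tx": 0,"ty": 0,"tz": -0.2,"yaw": 0,"claw": 0.5},{"tx": 0,"ty": 0,"tz": -0.2,"yaw": 0,"claw": 0.5},{"tx": 0,"ty": 0,"tz": 0,"yaw": 0,"claw": 0.5}]'

```text
time_s: 5.4
position: [0.5871, 0.0303, 0.2081]
tool_rot: [[0.054, 0.999, -0.0], [0.999, -0.054, 0.0], [0.0, -0.0, -1.0]]
ft_force: [-0.3, 0.4, -0.5]
grip_width: 0.0133
gripper_force: 49.0
```

servo_tool --steps '[{"tx": 0,"ty": 0,"tz": -0.2,"yaw": 0,"claw": 0.5},{"tx": 0,"ty": 0,"tz": -0.2,"yaw": 0,"claw": 0.5},{"tx": 0,"ty": 0,"tz": -0.15,"yaw": 0,"claw": 0.5},{"tx": 0,"ty": 0,"tz": 0,"yaw": 0,"claw": 0.5},{"tx": 0,"ty": 0,"tz": 0,"yaw": 0,"claw": 0.5}]'

```text
time_s: 5.9
position: [0.5872, 0.0304, 0.2028]
tool_rot: [[0.054, 0.999, 0.0], [0.999, -0.054, -0.0], [-0.0, 0.0, -1.0]]
ft_force: [0.5, -0.6, -1.4]
grip_width: 0.0133
gripper_force: 49.0
```

servo_tool --steps '[{"tx": 0,"ty": 0,"tz": 0,"yaw": 5,"claw": 0.5},{"tx": 0,"ty": 0,"tz": 0,"yaw": 5,"claw": 0.5},{"tx": 0,"ty": 0,"tz": 0,"yaw": 5,"claw": 0.5},{"tx": 0,"ty": 0,"tz": 0,"yaw": 5,"claw": 0.5},{"tx": 0,"ty": 0,"tz": 0,"yaw": 5,"claw": 0.5},{"tx": 0,"ty": 0,"tz": 0,"yaw": 5,"claw": 0.5},{"tx": 0,"ty": 0,"tz": 0,"yaw": 5,"claw": 0.5},{"tx": 0,"ty": 0,"tz": 0,"yaw": 5,"claw": 0.5},{"tx": 0,"ty": 0,"tz": 0,"yaw": 5,"claw": 0.5},{"tx": 0,"ty": 0,"tz": 0,"yaw": 5,"claw": 0.5},{"tx": 0,"ty": 0,"tz": 0,"yaw": 5,"claw": 0.5},{"tx": 0,"ty": 0,"tz": 0,"yaw": 5,"claw": 0.5},{"tx": 0,"ty": 0,"tz": 0,"yaw": 5,"claw": 0.5},{"tx": 0,"ty": 0,"tz": 0,"yaw": 5,"claw": 0.5},{"tx": 0,"ty": 0,"tz": 0,"yaw": 5,"claw": 0.5},{"tx": 0,"ty": 0,"tz": 0,"yaw": 5,"claw": 0.5}]'

```text
time_s: 7.5
position: [0.5867, 0.0301, 0.2029]
tool_rot: [[-0.975, 0.223, -0.001], [0.223, 0.975, -0.001], [0.001, -0.001, -1.0]]
ft_force: [-2.3, -1.9, -0.4]
grip_width: 0.0132
gripper_force: 49.1
```

```bash
python3 -c "
from rig import env
o=env.observe();print(o['wrist_torque'],o['ft_force'],o['tool_rot'][:,0],o['position'])"
```

```text
[-0.45512577  0.43023132 -0.0554969 ] [-2.28589218 -1.89855528 -0.35369963] [-9.74837150e-01  2.22916100e-01  9.71707457e-04] [0.58673624 0.03007374 0.20286391]
```

servo_tool --steps '[{"tx": 0,"ty": 0,"tz": 0,"yaw": 4,"claw": 0.5},{"tx": 0,"ty": 0,"tz": 0,"yaw": 4,"claw": 0.5},{"tx": 0,"ty": 0,"tz": 0,"yaw": 3,"claw": 0.5},{"tx": 0,"ty": 0,"tz": 0,"yaw": 0,"claw": 0.5}]'

```text
time_s: 7.9
position: [0.5868, 0.03, 0.2029]
tool_rot: [[-0.999, 0.036, -0.001], [0.036, 0.999, -0.001], [0.001, -0.001, -1.0]]
ft_force: [-2.5, -1.8, -1.8]
grip_width: 0.0134
gripper_force: 49.1
```

```bash
python3 -c "
from rig import env
o=env.observe();print(o['wrist_torque'],o['ft_force'],o['tool_rot'][:,0],o['position'])"
```

```text
[-0.55246203  0.53465859 -0.06707379] [-2.46404832 -1.82826844 -1.75826222] [-9.99348421e-01  3.60800564e-02  9.80853196e-04] [0.58679313 0.03001932 0.20285832]
```

servo_tool --steps '[{"tx": 0,"ty": 0,"tz": 0,"yaw": 3,"claw": 0.5},{"tx": 0,"ty": 0,"tz": 0,"yaw": 3,"claw": 0.5},{"tx": 0,"ty": 0,"tz": 0,"yaw": 0,"claw": 0.5}]'

```text
time_s: 8.2
position: [0.5871, 0.03, 0.2028]
tool_rot: [[-0.998, -0.066, -0.0], [-0.066, 0.998, -0.001], [0.0, -0.001, -1.0]]
ft_force: [-1.8, -2.7, -0.3]
grip_width: 0.0134
gripper_force: 49.9
```

```bash
python3 -c "
from rig import env
o=env.observe();print(o['wrist_torque'],o['ft_force'],o['tool_rot'][:,0],o['position'])"
```

```text
[-0.56565886  0.35977433 -0.77836795] [-1.76411529 -2.66240603 -0.27666551] [-9.97810415e-01 -6.61383720e-02  3.01397478e-04] [0.58707294 0.02996616 0.20283954]
```

The torque jumped to 0.78 N m, so the screw is at its stop. I'll back off within the play and lift out.

servo_tool --steps '[{"tx": 0,"ty": 0,"tz": 0,"yaw": -5,"claw": 0.5},{"tx": 0,"ty": 0,"tz": 0,"yaw": -5,"claw": 0.5},{"tx": 0,"ty": 0,"tz": 0.5,"yaw": 0,"claw": 0.5},{"tx": 0,"ty": 0,"tz": 1,"yaw": 0,"claw": 0.5},{"tx": 0,"ty": 0,"tz": 1.5,"yaw": 0,"claw": 0.5},{"tx": 0,"ty": 0,"tz": 1.5,"yaw": 0,"claw": 0.5},{"tx": 0,"ty": -1.5,"tz": 0,"yaw": -8,"claw": 0.5},{"tx": 0,"ty": -1.5,"tz": 0,"yaw": -8,"claw": 0.5},{"tx": -0.5,"ty": -1.5,"tz": 0,"yaw": -8,"claw": 0.5},{"tx": -0.5,"ty": -1.5,"tz": 0,"yaw": -8,"claw": 0.5},{"tx": -0.5,"ty": -1.5,"tz": 0,"yaw": -8,"claw": 0.5},{"tx": -0.5,"ty": -1.5,"tz": 0,"yaw": -8,"claw": 0.5},{"tx": -0.5,"ty": -1.5,"tz": 0,"yaw": -8,"claw": 0.5},{"tx": -0.5,"ty": -1.5,"tz": 0,"yaw": -8,"claw": 0.5},{"tx": -0.5,"ty": -1.5,"tz": 0,"yaw": -8,"claw": 0.5},{"tx": -0.5,"ty": -1.5,"tz": 0,"yaw": -8,"claw": 0.5},{"tx": -0.5,"ty": -1.5,"tz": 0,"yaw": -8,"claw": 0.5},{"tx": -0.5,"ty": -1.5,"tz": 0,"yaw": -8,"claw": 0.5},{"tx": -0.5,"ty": -1.5,"tz": 0,"yaw": -8,"claw": 0.5},{"tx": -0.5,"ty": -1.5,"tz": 0,"yaw": -8,"claw": 0.5}]'

```text
time_s: 10.2
position: [0.5272, -0.18, 0.2489]
tool_rot: [[0.474, 0.88, 0.002], [0.88, -0.474, -0.0], [0.0, 0.001, -1.0]]
ft_force: [-0.3, 0.5, -1.0]
grip_width: 0.0132
gripper_force: 49.1
```

servo_tool --steps '[{"tx": -0.5,"ty": -1.5,"tz": 0,"yaw": -8,"claw": 0.5},{"tx": -0.5,"ty": -1.5,"tz": 0,"yaw": -8,"claw": 0.5},{"tx": -0.5,"ty": -1.5,"tz": 0,"yaw": -8,"claw": 0.5},{"tx": -0.5,"ty": -1.5,"tz": 0,"yaw": -8,"claw": 0.5},{"tx": -0.5,"ty": -1.5,"tz": 0,"yaw": -8,"claw": 0.5},{"tx": -0.5,"ty": -1.5,"tz": 0,"yaw": -8,"claw": 0.5},{"tx": -0.5,"ty": -1.5,"tz": 0,"yaw": -8,"claw": 0.5},{"tx": -0.5,"ty": -1.5,"tz": 0,"yaw": -8,"claw": 0.5},{"tx": -0.5,"ty": -1.4,"tz": 0,"yaw": -8,"claw": 0.5},{"tx": -0.5,"ty": 0,"tz": 0,"yaw": -8,"claw": 0.5},{"tx": 0,"ty": 0,"tz": 0,"yaw": 0,"claw": 0.5},{"tx": 0,"ty": 0,"tz": 0,"yaw": 0,"claw": 0.5}]'

```text
time_s: 11.4
position: [0.4774, -0.3134, 0.2485]
tool_rot: [[0.952, -0.306, 0.001], [-0.306, -0.952, -0.0], [0.001, 0.0, -1.0]]
ft_force: [0.2, 0.4, -1.4]
grip_width: 0.0133
gripper_force: 49.1
```

```bash
python3 - <<'E'
from h import *
im,d,m=snap('side'); T,dt,mt=snap('top')
o=env.observe(); t=o['position'];print(t,o['tool_rot'][:,0])
f=240/np.tan(np.radians(m['fovy'])/2);Ti=np.linalg.inv(m['T'])
c=Ti[:3,:3]@(t-[0,0,.07])+Ti[:3,3]; u,v=int(c[0]/c[2]*f+m['cx']),int(c[1]/c[2]*f+m['cy']);print(u,v)
u=min(max(u,50),590);v=max(v,50)
a=cv2.resize(im[v-50:v+50,u-50:u+50],(400,400),interpolation=cv2.INTER_CUBIC)
b=cv2.resize(T[160:260,240:340],(400,400),interpolation=cv2.INTER_CUBIC)
cv2.imwrite('pics/s2.png',np.hstack([a,b]))
Q=cloud(m,d); mk=(abs(Q[...,0]-t[0])<.03)&(abs(Q[...,1]-t[1])<.03)&(Q[...,2]>.11)&(Q[...,2]<t[2]-.055)
q=Q[mk]; print(len(q),(q.min(0)*1e3).round(1),(q.max(0)*1e3).round(1),cv2.minAreaRect((q[:,:2]*1000).astype(np.float32)))
P=cloud(mt,dt); ns=(abs(P[...,0]-.587)<.02)&(abs(P[...,1]-.03)<.02)&(P[...,2]>.1175)&(P[...,2]<.13); q=P[ns];print('bar',len(q),cv2.minAreaRect((q[:,:2]*1000).astype(np.float32)))
E
```

```text
[ 0.47751324 -0.31330862  0.24824368] [ 9.51780566e-01 -3.06778863e-01  6.94664527e-04]
415 138
180 [ 463.4 -324.8  158.6] [ 493.  -298.8  193.1] ((478.2042541503906, -311.71484375), (29.610111236572266, 25.900859832763672), 0.6004738807678223)
bar 44 ((586.8357543945312, 29.692134857177734), (6.308269500732422, 23.364261627197266), 76.58976745605469)
```

View pics/s2.png

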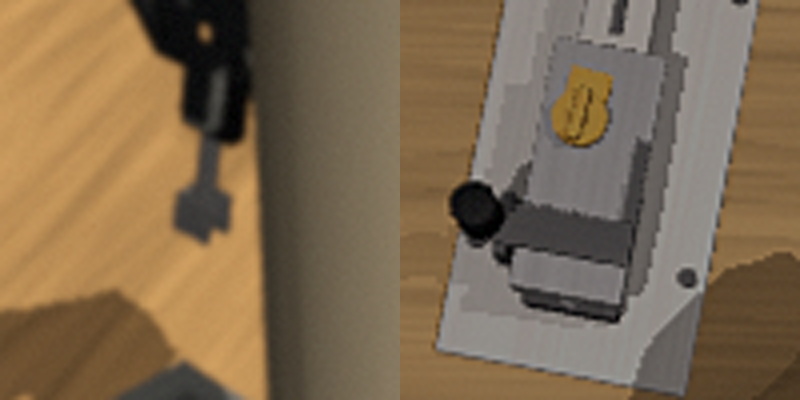

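The right half shows the screw bar turned along the drawbar (166.6°, which is the stop). The left half shows the key upright at (200,200). Putting it back in the stand.

servo_tool --steps '[{"tx": -0.5,"ty": -0.05,"tz": 0,"yaw": -1.8,"claw": 0.5},{"tx": 0,"ty": 0,"tz": -3.5,"yaw": 0,"claw": 0.5},{"tx": 0,"ty": 0,"tz": -3.5,"yaw": 0,"claw": 0.5},{"tx": 0,"ty": 0,"tz": -3,"yaw": 0,"claw": 0.5},{"tx": 0,"ty": 0,"tz": -1.5,"yaw": 0,"claw": 0.5},{"tx": 0,"ty": 0,"tz": -0.8,"yaw": 0,"claw": 0.5},{"tx": 0,"ty": 0,"tz": -0.5,"yaw": 0,"claw": 0.5},{"tx": 0,"ty": 0,"tz": 0,"yaw": 0,"claw": 0.5}]'

```text
time_s: 12.3
position: [0.4722, -0.3142, 0.12]
tool_rot: [[0.94, -0.34, 0.0], [-0.34, -0.94, -0.0], [0.0, 0.0, -1.0]]
ft_force: [0.3, -0.6, -1.5]
grip_width: 0.0131
gripper_force: 49.0
```

Inside the pocket with no contact.

servo_tool --steps '[{"tx": 0,"ty": 0,"tz": -0.8,"yaw": 0,"claw": 0.5},{"tx": 0,"ty": 0,"tz": -0.8,"yaw": 0,"claw": 0.5},{"tx": 0,"ty": 0,"tz": -0.3,"yaw": 0,"claw": 0.5},{"tx": 0,"ty": 0,"tz": -0.2,"yaw": 0,"claw": 0.5},{"tx": 0,"ty": 0,"tz": 0,"yaw": 0,"claw": 0.5}]'

```text
time_s: 12.8
position: [0.4721, -0.3141, 0.0986]
tool_rot: [[0.94, -0.34, -0.0], [-0.34, -0.94, 0.0], [-0.0, -0.0, -1.0]]
ft_force: [-1.2, 0.7, -1.9]
grip_width: 0.0133
gripper_force: 49.0
```

servo_tool --steps '[{"tx": 0,"ty": 0,"tz": -0.05,"yaw": 0,"claw": 0.5},{"tx": 0,"ty": 0,"tz": 0,"yaw": 0,"claw": 2.5},{"tx": 0,"ty": 0,"tz": 0,"yaw": 0,"claw": 5},{"tx": 0,"ty": 0,"tz": 0,"yaw": 0,"claw": 5},{"tx": 0,"ty": 0,"tz": 0,"yaw": 0,"claw": 5},{"tx": 0,"ty": 0,"tz": 2,"yaw": 0,"claw": 5},{"tx": 0,"ty": 0,"tz": 4,"yaw": 0,"claw": 5},{"tx": 0,"ty": 0,"tz": 5,"yaw": 0,"claw": 5},{"tx": 0,"ty": 0,"tz": 4,"yaw": 0,"claw": 5},{"tx": 0.7,"ty": 3.9,"tz": 0,"yaw": 1.1,"claw": 5},{"tx": 0.7,"ty": 3.9,"tz": 0,"yaw": 1.1,"claw": 5},{"tx": 0.7,"ty": 3.9,"tz": 0,"yaw": 1.1,"claw": 5},{"tx": 0.7,"ty": 3.9,"tz": 0,"yaw": 1.1,"claw": 5},{"tx": 0.7,"ty": 3.9,"tz": 0,"yaw": 1.1,"claw": 5},{"tx": 0.7,"ty": 3.9,"tz": 0,"yaw": 1.1,"claw": 5},{"tx": 0.7,"ty": 3.9,"tz": 0,"yaw": 1.1,"claw": 5},{"tx": 0.7,"ty": 3.9,"tz": 0,"yaw": 1.1,"claw": 5},{"tx": 0.6,"ty": 3.9,"tz": 0,"yaw": 1.1,"claw": 5},{"tx": 0.5,"ty": 3.7,"tz": 0,"yaw": 0.7,"claw": 5},{"tx": 0,"ty": 0,"tz": 0,"yaw": 0,"claw": 5}]'

```text
time_s: 14.8
position: [0.5391, 0.0775, 0.2483]
tool_rot: [[0.988, -0.156, 0.0], [-0.156, -0.988, 0.001], [0.0, -0.001, -1.0]]
ft_force: [0.2, -0.6, 0.6]
grip_width: 0.05
gripper_force: 0.0
```

```bash
python3 - <<'E'
from h import *
im,d,m=snap('side'); T,dt,mt=snap('top')
o=env.observe(); print(o['position'],o['tool_rot'][:,0])
a=cv2.resize(T[225:325,400:500],(400,400),interpolation=cv2.INTER_CUBIC)
b=cv2.resize(im[150:250,350:450],(400,400),interpolation=cv2.INTER_CUBIC)
cv2.imwrite('pics/s3.png',np.hstack([a,b]))
P=cloud(mt,dt); q=P[(abs(P[...,0]-.472)<.04)&(abs(P[...,1]+.313)<.04)&(P[...,2]>.1)&(P[...,2]<.14)]
print(len(q),cv2.minAreaRect((q[:,:2]*1000).astype(np.float32)),q[:,2].max(),np.median(q[:,2]))
E
```

```text
[0.53903815 0.07435295 0.24827883] [ 9.87160073e-01 -1.59734115e-01 -4.81380554e-05]
177 ((471.64141845703125, -313.5798034667969), (14.94676685333252, 37.073097229003906), 71.2899398803711) 0.11692983204319218 0.1111718404790063
```

View pics/s3.png

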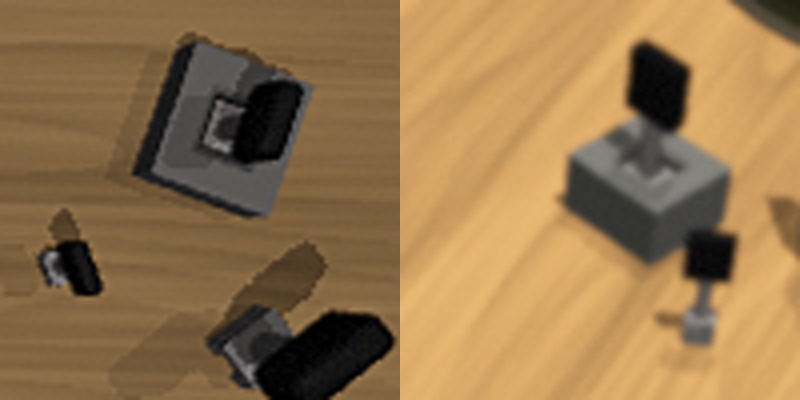

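The key stands upright in its stand (left half (255,120), right half (655,90)), and the other two keys haven't moved. Next is the latch post: lower 11.4 cm and grip.

servo_tool --steps '[{"tx": 0,"ty": 0,"tz": -3.5,"yaw": 0,"claw": 5},{"tx": 0,"ty": 0,"tz": -3.5,"yaw": 0,"claw": 5},{"tx": 0,"ty": 0,"tz": -2,"yaw": 0,"claw": 5},{"tx": 0,"ty": 0,"tz": -1.4,"yaw": 0,"claw": 5},{"tx": 0,"ty": 0,"tz": -1,"yaw": 0,"claw": 5},{"tx": 0,"ty": 0,"tz": 0,"yaw": 0,"claw": 5},{"tx": 0,"ty": 0,"tz": 0,"yaw": 0,"claw": 1},{"tx": 0,"ty": 0,"tz": 0,"yaw": 0,"claw": 1},{"tx": 0,"ty": 0,"tz": 0,"yaw": 0,"claw": 1},{"tx": 0,"ty": 0,"tz": 0,"yaw": 0,"claw": 1},{"tx": 0,"ty": 0,"tz": 0,"yaw": 0,"claw": 1},{"tx": 0,"ty": 0,"tz": 0,"yaw": 0,"claw": 1}]' --newtons 90

```text
time_s: 16.1
position: [0.5397, 0.0742, 0.1355]
tool_rot: [[0.987, -0.161, 0.002], [-0.161, -0.987, 0.0], [0.002, -0.001, -1.0]]
ft_force: [-0.4, 2.8, 6.9]
grip_width: 0.0203
gripper_force: 87.8
```

Gripped. Pull 24 mm along the drawbar's +y, which is (0.16, 0.987) in the world.

servo_tool --steps '[{"tx": 0.08,"ty": 0.5,"tz": 0,"yaw": 0,"claw": 1},{"tx": 0.08,"ty": 0.5,"tz": 0,"yaw": 0,"claw": 1},{"tx": 0.08,"ty": 0.5,"tz": 0,"yaw": 0,"claw": 1},{"tx": 0.08,"ty": 0.5,"tz": 0,"yaw": 0,"claw": 1},{"tx": 0.06,"ty": 0.35,"tz": 0,"yaw": 0,"claw": 1},{"tx": 0,"ty": 0,"tz": 0,"yaw": 0,"claw": 1},{"tx": 0,"ty": 0,"tz": 0,"yaw": 0,"claw": 1}]'

```text
time_s: 16.8
position: [0.5433, 0.0957, 0.1354]
tool_rot: [[0.987, -0.161, 0.001], [-0.161, -0.987, -0.003], [0.002, 0.003, -1.0]]
ft_force: [-2.8, -9.8, 6.3]
grip_width: 0.0199
gripper_force: 88.2
```

servo_tool --steps '[{"tx": 0.12,"ty": -0.02,"tz": 0.53,"yaw": 0,"claw": 1},{"tx": 0.12,"ty": -0.02,"tz": 0.53,"yaw": 0,"claw": 1},{"tx": 0.13,"ty": -0.02,"tz": 0.53,"yaw": 0,"claw": 1},{"tx": 0.14,"ty": -0.02,"tz": 0.53,"yaw": 0,"claw": 1},{"tx": 0.14,"ty": -0.02,"tz": 0.53,"yaw": 0,"claw": 1},{"tx": 0,"ty": 0,"tz": 0,"yaw": 0,"claw": 1}]'

```text
time_s: 17.4
position: [0.5491, 0.0944, 0.1606]
tool_rot: [[0.987, -0.162, -0.002], [-0.162, -0.987, -0.004], [-0.001, 0.004, -1.0]]
ft_force: [-0.0, -9.8, -4.9]
grip_width: 0.0198
gripper_force: 88.0
```

servo_tool --steps '[{"tx": 0.17,"ty": -0.03,"tz": 0.52,"yaw": 0,"claw": 1},{"tx": 0.17,"ty": -0.03,"tz": 0.52,"yaw": 0,"claw": 1},{"tx": 0.18,"ty": -0.03,"tz": 0.52,"yaw": 0,"claw": 1},{"tx": 0.18,"ty": -0.03,"tz": 0.52,"yaw": 0,"claw": 1},{"tx": 0.19,"ty": -0.03,"tz": 0.52,"yaw": 0,"claw": 1},{"tx": 0.21,"ty": -0.03,"tz": 0.5,"yaw": 0,"claw": 1},{"tx": 0.22,"ty": -0.04,"tz": 0.5,"yaw": 0,"claw": 1},{"tx": 0.22,"ty": -0.04,"tz": 0.5,"yaw": 0,"claw": 1},{"tx": 0.23,"ty": -0.04,"tz": 0.5,"yaw": 0,"claw": 1},{"tx": 0.23,"ty": -0.04,"tz": 0.5,"yaw": 0,"claw": 1},{"tx": 0.23,"ty": -0.04,"tz": 0.5,"yaw": 0,"claw": 1},{"tx": 0,"ty": 0,"tz": 0,"yaw": 0,"claw": 1},{"tx": 0,"ty": 0,"tz": 0,"yaw": 0,"claw": 1}]'

```text
time_s: 18.7
position: [0.5728, 0.0901, 0.216]
tool_rot: [[0.986, -0.164, 0.001], [-0.164, -0.986, -0.004], [0.002, 0.004, -1.0]]
ft_force: [6.4, -10.8, -8.7]
grip_width: 0.02
gripper_force: 88.3
```

```bash
python3 - <<'E'
from h import *
im,d,m=snap('side'); o=env.observe(); print(o['position'],o['ft_force'],o['grip_width'],o['gripper_force'])
cv2.imwrite('pics/s4.png',im)
Q=cloud(m,d); hsv=cv2.cvtColor(im,cv2.COLOR_BGR2HSV)
b=(hsv[...,1]>140)&(hsv[...,0]>15)&(hsv[...,0]<35)&(abs(Q[...,0]-.59)<.05)&(abs(Q[...,1]-.03)<.05)&(Q[...,2]>.12)
print(b.sum(),Q[b].min(0),Q[b].max(0))
E
```

```text
[0.57274572 0.09008376 0.2160053 ] [  7.15760206 -11.48399149  -9.09464942] 0.019711945312210013 88.27463150024414
5 [0.54143363 0.03712109 0.25452148] [0.5746182  0.07075568 0.33629934]
```

View pics/s4.png

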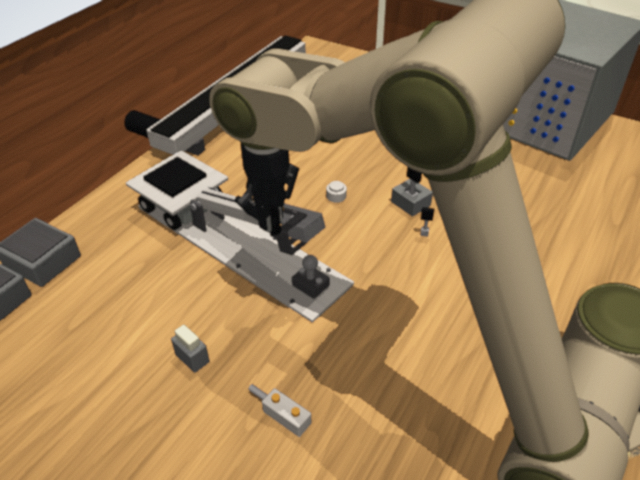

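The coupler is off the ball: the ball shows at (310,270) and the coupler is held up at (300,222). One height check, then hand in.

```bash
python3 - <<'E'
from h import *
im,d,m=load('side'); Q=cloud(m,d)
for u,v in((312,215),(305,220),(300,225),(298,213),(305,212)): print(u,v,Q[v,u].round(3))
T,dt,mt=snap('top'); P=cloud(mt,dt); o=P[(abs(P[...,0]-.55)<.03)&(abs(P[...,1]-.03)<.03)&(P[...,2]>.15)&(P[...,2]<.2)]; print(len(o), np.percentile(o[:,2],[5,50,95]) if len(o) else '')
# drawbar top plane fit away from gripper
E
```

```text
312 215 [0.535 0.016 0.185]
305 220 [0.538 0.035 0.186]
300 225 [0.538 0.051 0.186]
298 213 [0.558 0.027 0.188]
305 212 [0.553 0.011 0.18 ]
929 [0.17077354 0.18179343 0.18771061]
```

```bash
python3 -c "
from rig import env
print(env.close_job())"
```

```text
the job is handed in; nothing more can be done
None
```

The job is handed in: I turned the lock screw to its stop with the middle-sized key, put the key back upright in its stand, pulled the latch and lifted the coupler, which is held about 8 cm above where it was.

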